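# Lay out the refit parts around the saddle and stem

### The arm

A 6-joint arm with a two-finger parallel gripper is mounted at the origin on the work surface. World frame = base frame: x ahead of the robot, y to its left, z up, the work surface at z = 0. Lengths are in m, angles in rad, forces in N, time in s.
With the tool pointing down it reaches from about 0.3 to 0.75 m from the base axis. Payload 8.5 kg.
Tool frame: the origin (TCP) lies midway between the tips of the shut fingers; the grasp point (between the pads) lies 19 mm behind it; z points along the fingers, y is the line along which they close (so a half turn about z gives the same grasp; the last joint's range is limited). The gripper opens to 85 mm and grips with 20 to 120 N. Pads are 22 mm wide; open, the fingers measure 114 mm over their backs; the gripper's body (76 mm by 85 mm) begins 54 mm behind the grasp point. The pads swing forward as they close: fully open they stand 13 mm farther back than shut.
Start: joints at [-1.533, 0.381, 1.297, -0, 1.464, -0.215], TCP at [0.138, -0.533, 0.231] pointing down, gripper open.
Joint ranges: [-3.11, 3.11], [-0.89, 2.33], [0.22, 2.48], [-1.42, 4.56], [0.17, 2.85], [-2.88, 2.88]. Speed limits (rad/s): [2.39, 2.39, 3.14, 3.14, 3.14, 3.14].

### API

Orientations are given as a unit quaternion [w, x, y, z].
In Python, from plant import ctrl, get_image gives the robot as it stands (ctrl), with the cameras as plain functions.
- The arm moves only by the tool steer_hand, called after "Emit:" by a JSON object that holds its "name" and its "arguments", one argument or row to a line. Schema: {"type":"object","properties":{"rows":{"type":"array","items":{"type":"object","properties":{"finger_gap":{"type":"number"},"tx":{"type":"number"},"ty":{"type":"number"},"tz":{"type":"number"},"wx":{"type":"number"},"wy":{"type":"number"},"wz":{"type":"number"}},"additionalProperties":false,"required":["finger_gap"]},"minItems":1,"maxItems":5},"grip_force":{"type":"number"},"only":{"type":"string"},"quiet":{"type":"boolean"},"lines":{"type":"string"}},"required":["rows"],"additionalProperties":false}. rows is a list of rows, 1 to 5 of them, each an object with the fields finger_gap (the opening from 0.0 (shut) to 1.0 (fully open)), tx, ty, tz (the shift in a scale on which 1.0 is 0.3 m), wx, wy, wz (a rotation vector in a scale on which 1.0 is 2 pi rad); a field left out counts as zero (the opening has to be given); each row is the pose to reach, as a shift and turn from the pose commanded when the call began, along the tool's axes at that moment; what a row does not reach only later rows make up. A row lasts 1/10 s, in which the tool goes at most 0.05 m and 0.15 rad, less where a joint would pass 70% of its speed; a pose out of reach is approached as far as the arm can. The fingers move at their own pace and stop on an object; grip_force is the grip in N (left out, the last holds). Time passes only in rows, so rows that do not move let the fingers close. The tool returns the time, the measured TCP pose, the force, the opening and the grip force at its end. only (a regular expression) keeps the lines of the reply that match it, lines (a string "A,B") keeps lines A to B, and quiet returns only ok. Shift and turn numbers lie between -1 and 1, and a call with a number outside is refused. Input that does not fit is refused with a message, and nothing moves.
- ctrl.observe(): the state, without advancing time (a new reading comes with each control period).
- get_image(name): name is "scene" or "top" or "wrist"; returns a dict with "img" (480x640x3 uint8, red, green, blue), "fov_y" (degrees; the focal length in pixels is half the picture's height over the tangent of half this angle, whatever the lens; pixels are square), "cx", "cy" (the principal point, pixels), "view" (4x4, takes a point from world to camera coordinates); the wrist camera has in their place "hand_eye" (4x4, takes a point from camera to tool coordinates, whose origin is the TCP and whose axes are the flange's). Camera axes: x right, y up, looking along -z (the intrinsics and any distortion apply to the point x, -y, -z); pixel columns grow to the right and rows downward; lengths in m; the calibration is good to about 2 mm. A picture is of the moment at which its call begins: read the wrist's pose just before it. There is no depth.
- ctrl.hand_in(): hands the job in; it is judged then, once.
The state is a dict: "t": time; "joints": joint angles; "qvel": joint speeds; "joint_torque": joint torques, N m; "ee_pos": TCP position; "ee_rot": TCP orientation; "contact_force": force on the tool from outside, world axes, zero at the start; "wrist_torque": the same for the moment, N m; "grip_width": opening from 0.0 (shut) to 1.0 (fully open); "finger_force": force on a finger pad.
Only numpy, scipy, OpenCV 4.12 (cv2) and the standard library are available. Lean on these libraries where they do the work, as an engineer would, in place of code of your own. Each camera call takes 0.05 s, during which the arm holds its last target. There are 200 camera calls.

### The job

Lay out the refit parts beside the saddle and the handlebar stem they belong with: stand the spacer on the stem's upright steerer clamp and the top cap on the spacer, centred as they go on the bike, and set the bell upright on the shelf straight beside that clamp, on the side away from the saddle, about 4 cm clear of it. Lay the seat clamp flat about 3 cm in front of the tip of the saddle's nose, in line with the saddle, and lay the hex key side by side with the seat clamp, on the side towards the stem, its long arm parallel to the saddle and about 4 cm clear of the seat clamp. Leave the saddle, the stem, the oil bottle and the small box where they are.

Things in the scene. Friction and masses are not known exactly. Their poses are not given: they have to be found in the camera images.
- seat_clamp: Seat clamp: a chrome collar lying flat, outside diameter 41 mm, bore 33 mm, 15 mm high, with a slotted bolt ear on one side. Origin: centre of the bore on the underside. z up, +x through the ear (the ear ends 32 mm from the centre and is 18 mm wide, 24 mm over the bolt), so it is gripped 41 mm wide along its y.
- spacer: Headset spacer: a plain bright aluminium ring, outside diameter 36 mm, bore 28.6 mm, 20 mm high, standing on its flat end. Origin: centre of the underside, z up along its axis.
- top_cap: Top cap: a dark solid disc, diameter 36 mm, 9 mm high (the side is straight for the lowest 6 mm, then bevelled), with a small bolt head in the middle of its top. Origin: centre of the underside, z up along its axis.
- bell: Bicycle bell: a steel dome, diameter 52 mm, on a black foot 26 x 30 mm; 43 mm high in all, the straight side of the dome is between 12 and 25 mm above the underside, rounded above. Origin: centre of the foot's underside, z up. A small striker sticks out along its +x (to 38 mm from the centre), so it is gripped 52 mm wide along its y.
- hex_key: L-shaped hex key lying flat: long arm with an orange sleeve 70 mm long, 10 mm wide, 10 mm high; dark steel short arm, 6 mm thick, standing off 31 mm sideways at one end. Origin: middle of the sleeve, underside. +x along the long arm to the bend (it spans x from -45 to +51 mm); short arm to -y. Grip the sleeve at its middle, 10 mm wide along y.
- saddle: Black bicycle saddle, right way up on its rails, nose roughly towards the robot: 270 mm long, 140 mm wide at the rear, nose 42 mm wide and 69 mm high, rear 79 mm high. Origin: on the shelf right below the tip of the nose; +x along its middle line from nose to rear (away from the robot), y left, z up. Left or right of the stem. 0.42 kg, loose, stays where it is.
- stem: Dark handlebar stem. Its upright steerer clamp is an open tube, 40 mm outside, 28.6 mm bore, flat top 40 mm above the shelf; small bolts on its near side reach 29 mm from its axis. The arm runs away from the robot to the 40 mm high handlebar clamp, 90 mm off. Origin: on the shelf, on the steerer clamp's axis; +x along the arm, y left, z up. 0.19 kg, loose, stays where it is.
- oil_bottle: Bystander: white and yellow chain-oil bottle with a black spout, 40 mm in diameter, 130 mm tall. Origin: centre of the underside. Not to be disturbed.
- pad_box: Bystander: small cardboard box, 85 x 60 x 28 mm (x, y, z). Origin: centre of the underside. Not to be disturbed.

How it is judged:
At the end, for the whole second after the job is handed in: Stack centred within 8 mm; bell 66-108 mm beside the steerer clamp axis, level within 20 mm; seat clamp 32-72 mm before the nose tip, 15 mm off line at most; key 45-95 mm from the seat clamp, 15-85 mm before the tip, 35 mm or more off line, parallel within 0.3 rad; all flat, at rest (horizontal distance between spacer and stem below 0.008 m and z of spacer in the frame of stem between 0.036 and 0.045 m and angle between each of spacer, top_cap's own z axis and vertical below 0.1 rad and horizontal distance between top_cap and spacer below 0.008 m and z of top_cap in the frame of spacer between 0.017 and 0.024 m and x of bell in the frame of stem between -0.02 and 0.02 m and angle between each of bell, seat_clamp's own z axis and vertical below 0.15 rad and height (world z) of each of bell, seat_clamp, hex_key below 0.006 m and x of seat_clamp in the frame of saddle between -0.072 and -0.032 m and y of seat_clamp in the frame of saddle between -0.015 and 0.015 m and x of hex_key in the frame of saddle between -0.085 and -0.015 m and horizontal distance between hex_key and seat_clamp between 0.045 and 0.095 m and angle between the x axis of hex_key and the x axis of saddle, either way round below 0.3 rad and ((y of stem in the frame of saddle below 0 m and y of bell in the frame of stem between -0.108 and -0.066 m and y of hex_key in the frame of saddle below -0.035 m) or (y of stem in the frame of saddle above 0 m and y of bell in the frame of stem between 0.066 and 0.108 m and y of hex_key in the frame of saddle above 0.035 m)) and linear speed of each of spacer, top_cap, bell, seat_clamp, hex_key below 0.02 m/s); the robot touches nothing.
It fails at once if the saddle is shifted by more than 15 mm (distance of saddle from where it was at the start of the episode above 0.015 m).
It fails at once if the stem is shifted by more than 15 mm (distance of stem from where it was at the start of the episode above 0.015 m).
It fails at once if the oil bottle is shifted by more than 20 mm or tipped over (distance of oil_bottle from where it was at the start of the episode above 0.02 m or angle between oil_bottle's own z axis and vertical above 0.3 rad).
It fails at once if the small box is shifted by more than 20 mm (distance of pad_box from where it was at the start of the episode above 0.02 m).
It also fails if it takes over 118 s, if anything falls off the work surface, if the arm or the gripper's body presses on something with over 40 N, if the wrist force passes 120 N, or if a joint passes its speed limit or range.

## Working session

There is one attempt and no reset: what is moved stays moved. The work goes in short steps, Python scripts to look and compute and a tool call to move; the robot and the scene stay as the last step left them, time stands still between calls to the robot, and variables do not carry over. Pictures are saved under pics/ and viewed, at most 14 in all, crops included, and the job is handed in when it is done.

```bash
ls; mkdir -p pics
```

Run:
```python
from plant import ctrl, get_image
import cv2,numpy as np
s=ctrl.observe();print(s)
for n in("scene","top"):
    d=get_image(n);cv2.imwrite(f"pics/{n}0.png",d["img"][:,:,::-1]);print(n,{k:(np.round(v,4).tolist() if k=='view' else v) for k,v in d.items() if k!='img'})
```

```text
pics
plant.py
{'t': 0.0, 'joints': array([-1.53334691e+00,  3.81225652e-01,  1.29824509e+00, -9.63928354e-06,
        1.46361112e+00, -2.15300475e-01]), 'qvel': array([ 3.94166897e-04, -6.83808436e-04, -1.82188948e-05, -2.63854948e-04,
       -5.01250747e-04,  2.57720804e-04]), 'joint_torque': array([-3.63319596e-04, -4.48455548e+01, -2.31273866e+01, -1.50604083e-04,
        4.80536124e-03, -1.06469747e-05]), 'ee_pos': array([ 0.13752109, -0.53223249,  0.23070115]), 'ee_rot': array([-7.42084515e-04,  9.92024968e-01,  1.26039314e-01,  6.13541491e-05]), 'contact_force': array([-0.64679419, -0.44303902,  0.87426208]), 'wrist_torque': array([ 0.00151216, -0.02937839,  0.02327309]), 'finger_force': 0.0, 'grip_width': 1.0020024848972333}
scene {'fov_y': 46.55957013041995, 'cx': 324.33293875825007, 'cy': 251.08941152989192, 'view': [[0.3617, 0.9322, 0.0113, -0.1661], [-0.6909, 0.2599, 0.6746, 0.3399], [0.626, -0.2518, 0.7381, -1.6013], [0.0, 0.0, 0.0, 1.0]]}
top {'fov_y': 53.029693077163074, 'cx': 321.5218692834797, 'cy': 230.62371317119474, 'view': [[0.0122, -0.9998, 0.0134, -0.0264], [0.9894, 0.014, 0.1446, -0.5101], [-0.1448, 0.0115, 0.9894, -1.0787], [0.0, 0.0, 0.0, 1.0]]}
```

View pics/top0.png

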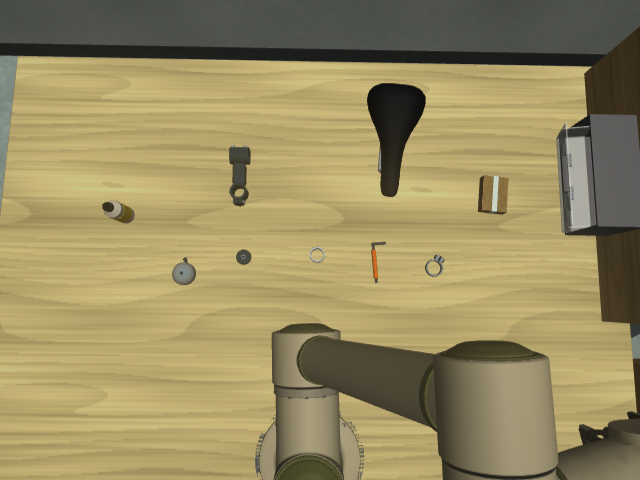

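View pics/scene0.png

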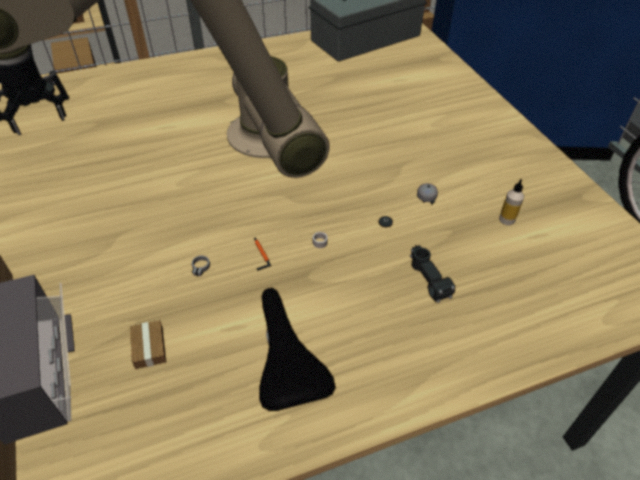

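Top view: bell (184,273), top cap (244,257), spacer (317,254), key (375,262), seat clamp (434,266), steerer clamp (239,190), nose tip (390,194). The stem is left of the saddle. In the scene view the same parts lie at (428,192), (386,221), (320,240), (262,253) and (201,265).

Create h.py:
```python
import numpy as np,cv2
from scipy.spatial.transform import Rotation as R
from plant import ctrl, get_image
def pose(s=None):
    s=s or ctrl.observe();T=np.eye(4);q=s["ee_rot"];T[:3,:3]=R.from_quat(q[[1,2,3,0]]).as_matrix();T[:3,3]=s["ee_pos"];return T
def grab(n,f=None):
    T=pose();d=get_image(n)
    d["c2w"]=T@d["hand_eye"] if n=="wrist" else np.linalg.inv(d["view"])
    if f: cv2.imwrite("pics/"+f,d["img"][:,:,::-1])
    return d
def ray(d,u,v):
    f=240/np.tan(np.radians(d["fov_y"])/2)
    r=d["c2w"][:3,:3]@np.array([(u-d["cx"])/f,-(v-d["cy"])/f,-1]);return d["c2w"][:3,3],r
def onz(d,u,v,z):
    c,r=ray(d,u,v);return c+r*(z-c[2])/r[2]
def proj(d,p):
    f=240/np.tan(np.radians(d["fov_y"])/2);q=np.linalg.inv(d["c2w"])@np.append(p,1);return np.array([d["cx"]-f*q[0]/q[2],d["cy"]+f*q[1]/q[2]])
def two(d,a,e,b):
    c,r=ray(d,*a);c2,r2=ray(e,*b);k=np.linalg.lstsq(np.c_[r,-r2],c2-c,rcond=None)[0];p,q=c+r*k[0],c2+r2*k[1];return (p+q)/2,np.linalg.norm(p-q)
def totool(p,T=None):
    T=pose() if T is None else T;return np.linalg.inv(T[:3,:3])@(np.array(p)-T[:3,3])
```

Run:
```python
from h import *
d=grab("top");e=grab("scene")
for n,a,z,b in [("bell",(184,273),.035,(428,192)),("cap",(244,257),.009,(386,221)),("spacer",(317,254),.015,(320,239)),("key",(375,262),.008,(262,252)),("clamp",(434,267),.012,(201,265)),("steer",(239,192),.04,(420,254)),("nose",(390,196),.06,(270,290)),("bottle",(125,216),.01,(508,222))]:
    p,g=two(d,a,e,b);print(n,onz(d,*a,z).round(3),p.round(3),g.round(4))
T=pose();print(T.round(3));w=grab("wrist","w0.png");print(w["fov_y"],w["cx"],w["cy"],w["hand_eye"].round(3))
```

```text
bell [0.408 0.293 0.035] [0.409 0.298 0.021] 0.0017
cap [0.449 0.162 0.009] [0.45  0.164 0.003] 0.0019
spacer [ 0.458 -0.01   0.015] [ 0.458 -0.01   0.011] 0.0006
key [ 0.442 -0.147  0.008] [ 0.442 -0.148  0.003] 0.0004
clamp [ 0.431 -0.286  0.012] [ 0.432 -0.288  0.003] 0.0006
steer [0.598 0.174 0.04 ] [0.6   0.175 0.033] 0.0011
nose [ 0.59  -0.176  0.06 ] [ 0.592 -0.175  0.052] 0.0049
bottle [0.543 0.447 0.01 ] [ 0.546  0.455 -0.012] 0.0012
[[ 0.968  0.25  -0.     0.138]
 [ 0.25  -0.968  0.001 -0.532]
 [ 0.    -0.001 -1.     0.231]
 [ 0.     0.     0.     1.   ]]
59.00221098787443 318.613115568689 240.76862200795702 [[-0.001  0.962  0.272  0.07 ]
 [ 1.     0.001  0.001 -0.   ]
 [ 0.001  0.272 -0.962 -0.143]
 [ 0.     0.     0.     1.   ]]
```

View pics/w0.png

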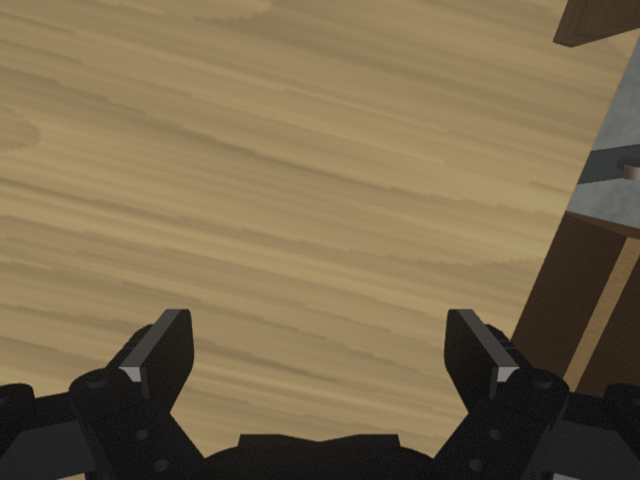

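Wrist view at start: empty wood, fingers at the lower edge (tips about (185,310) and (450,310)). Image up is tool +x, right is tool +y.

Add to h.py:
```python
def go(p,yaw=None,T=None):
    """tool-axes shift, and turn about tool z, to world p with tool-y (mod pi) at world angle yaw"""
    T=pose() if T is None else T
    rz=0
    if yaw is not None:
        cur=np.arctan2(T[1,1],T[0,1]);rz=-((yaw-cur+np.pi/2)%np.pi-np.pi/2)
    print("shift",totool(p,T).round(4),"rz",round(rz,3),"level fix",np.round((R.from_matrix(T[:3,:3].T@R.from_euler('zx',[np.arctan2(T[1,0],T[0,0]),np.pi]).as_matrix())).as_rotvec(),4), "j6",ctrl.observe()["joints"][5].round(2))
```

Run:
```python
from h import *
d=grab("top");g=cv2.cvtColor(d["img"],cv2.COLOR_RGB2GRAY)
m=(g<45).astype(np.uint8);m[:75]=0;m[300:]=0
for c in cv2.findContours(m,0,2)[0]:
    if cv2.contourArea(c)<1500 or c[:,0,0].max()>560: continue
    c=c[:,0];print(cv2.boundingRect(c[:,None]))
    row=lambda v:c[abs(c[:,1]-v)<=1][:,0]
    for v in (110,130,150,170,185,190): r=row(v);print(v,r.min(),r.max(),onz(d,(r.min()+r.max())/2,v,.065).round(4))
    t=c[c[:,1].argmax()];print("tip",t,[onz(d,*t,z).round(3) for z in(.04,.055,.069)])
go([.425,-.288,.13],np.radians(55))
```

```text
(367, 84, 58, 112)
110 369 423 [ 0.7956 -0.1911  0.065 ]
130 376 412 [ 0.7464 -0.1859  0.065 ]
150 402 403 [ 0.6983 -0.2052  0.065 ]
170 381 393 [ 0.6499 -0.1688  0.065 ]
185 381 397 [ 0.6144 -0.1731  0.065 ]
190 382 396 [ 0.6027 -0.173   0.065 ]
tip [386 195] [array([ 0.596, -0.17 ,  0.04 ]), array([ 0.593, -0.168,  0.055]), array([ 0.59 , -0.165,  0.069])]
shift [ 0.3394 -0.1647  0.1012] rz 0.864 level fix [-4.000e-04  0.000e+00  5.056e-01] j6 -0.22
```

Units first: shifts go in shares of 0.3 m and turns go in shares of 2 pi rad. So 0.2 m / 0.3 = 0.6667, -0.06 m / 0.3 = -0.2, 0.5 rad / 6.2832 = 0.0796.

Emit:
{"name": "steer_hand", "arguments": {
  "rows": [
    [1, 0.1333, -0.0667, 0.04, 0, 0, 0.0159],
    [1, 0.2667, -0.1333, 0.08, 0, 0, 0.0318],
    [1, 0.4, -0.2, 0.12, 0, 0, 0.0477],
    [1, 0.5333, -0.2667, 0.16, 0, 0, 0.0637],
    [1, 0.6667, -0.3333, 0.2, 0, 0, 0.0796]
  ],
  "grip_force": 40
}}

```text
refused: rows[0]: [1, 0.1333, -0.0667, 0.04, 0, 0, 0.0159] is not of type 'object' (schema: type "object"). Nothing was moved.
```

I used the wrong layout. The manual says a list of objects with named fields; once more.

Emit:
{"name": "steer_hand", "arguments": {
  "rows": [
    {"finger_gap": 1, "tx": 0.1333, "ty": -0.0667, "tz": 0.04, "wz": 0.0159},
    {"finger_gap": 1, "tx": 0.2667, "ty": -0.1333, "tz": 0.08, "wz": 0.0318},
    {"finger_gap": 1, "tx": 0.4, "ty": -0.2, "tz": 0.12, "wz": 0.0477},
    {"finger_gap": 1, "tx": 0.5333, "ty": -0.2667, "tz": 0.16, "wz": 0.0637},
    {"finger_gap": 1, "tx": 0.6667, "ty": -0.3333, "tz": 0.2, "wz": 0.0796}
  ],
  "grip_force": 40
}}

```text
t: 0.8
ee_pos: [0.3073, -0.3843, 0.171]
ee_rot: [0.0, 0.992, -0.126, 0.0]
contact_force: [0.4, -1.5, 0.3]
grip_width: 1.005
finger_force: 0.0
```

```bash
python3 -c "
from h import *
go([.425,-.288,.13],np.radians(55))"
```

```text
shift [ 0.09   -0.1226  0.041 ] rz 0.359 level fix [ 3.000e-04 -2.000e-04 -5.033e-01] j6 0.68
```

To row units: -0.122 m / 0.3 = -0.4067, 0.09 m / 0.3 = 0.3, 0.36 rad / 6.2832 = 0.0573.

Emit:
{"name": "steer_hand", "arguments": {
  "rows": [
    {"finger_gap": 1, "tx": 0.1, "ty": -0.1333, "tz": 0.0467, "wz": 0.0191},
    {"finger_gap": 1, "tx": 0.2, "ty": -0.2667, "tz": 0.0933, "wz": 0.0382},
    {"finger_gap": 1, "tx": 0.3, "ty": -0.4067, "tz": 0.1367, "wz": 0.0573},
    {"finger_gap": 1, "tx": 0.3, "ty": -0.4067, "tz": 0.1367, "wz": 0.0573},
    {"finger_gap": 1, "tx": 0.3, "ty": -0.4067, "tz": 0.1367, "wz": 0.0573}
  ]
}}

```text
t: 1.3
ee_pos: [0.4239, -0.2885, 0.13]
ee_rot: [-0.0, 0.955, -0.297, -0.0]
contact_force: [-0.1, -0.4, 0.3]
grip_width: 0.999
finger_force: 0.0
```

```bash
python3 -c "
from h import *
d=grab('wrist','w1.png')"
```

```text
(no output)
```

View pics/w1.png

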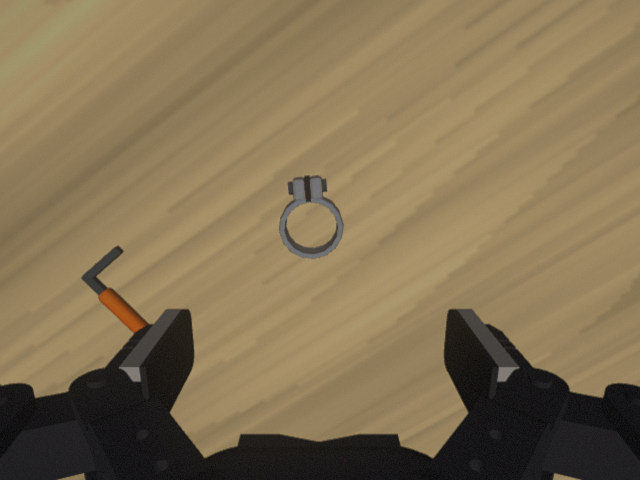

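The ring is at (311,228), with its ear pointing almost straight up at (308,187), so the grip direction is right.

```bash
python3 -c "
from h import *
d=grab('wrist');p=onz(d,311,228,.015);q=onz(d,308,187,.012);print(p,q-p,np.linalg.norm(onz(d,279,228,.015)-onz(d,344,228,.015)))
go([*p[:2],0.0])"
```

```text
[ 0.43021862 -0.28766838  0.015     ] [ 0.02187335 -0.0129877  -0.003     ] 0.04081318364633733
shift [ 0.0045 -0.0064  0.1306] rz 0 level fix [ 7.0000e-04 -2.0000e-04 -1.2132e+00] j6 1.35
```

To row units: 0.128 m / 0.3 = 0.4267, 0.11 m / 0.3 = 0.3667.

Emit:
{"name": "steer_hand", "arguments": {
  "rows": [
    {"finger_gap": 0.8, "tx": 0.015, "ty": -0.0213, "tz": 0.1333},
    {"finger_gap": 0.8, "tx": 0.015, "ty": -0.0213, "tz": 0.2667},
    {"finger_gap": 0.8, "tx": 0.015, "ty": -0.0213, "tz": 0.3667},
    {"finger_gap": 0.8, "tx": 0.015, "ty": -0.0213, "tz": 0.4267},
    {"finger_gap": 0.8, "tx": 0.015, "ty": -0.0213, "tz": 0.4267}
  ],
  "grip_force": 40
}}

```text
t: 1.9
ee_pos: [0.429, -0.2874, 0.0008]
ee_rot: [-0.001, 0.954, -0.3, -0.002]
contact_force: [0.3, -0.5, 0.6]
grip_width: 0.802
finger_force: 0.0
```

Emit:
{"name": "steer_hand", "arguments": {
  "rows": [
    {"finger_gap": 0.3},
    {"finger_gap": 0.3},
    {"finger_gap": 0.3},
    {"finger_gap": 0.3},
    {"finger_gap": 0.3}
  ]
}}

```text
t: 2.4
ee_pos: [0.4309, -0.2878, 0.0041]
ee_rot: [0.001, 0.954, -0.299, 0.001]
contact_force: [-3.7, -1.1, 5.1]
grip_width: 0.448
finger_force: 39.5
```

```bash
python3 -c "
from h import *
a=-.099;n=np.array([.592,-.171]);x=np.array([np.cos(a),np.sin(a)]);y=np.array([-x[1],x[0]])
print('clamp',n-.052*x,'key',n-.05*x+.068*y)
go([*(n-.052*x),.10])"
```

```text
clamp [ 0.54025462 -0.16586041] key [ 0.54896583 -0.09839104]
shift [ 0.0205 -0.1624 -0.0961] rz 0 level fix [ 0.0031 -0.0019 -1.2141] j6 1.36
```

To row units: -0.1 m / 0.3 = -0.3333, -0.09 m / 0.3 = -0.3.

Emit:
{"name": "steer_hand", "arguments": {
  "rows": [
    {"finger_gap": 0.3, "tz": -0.1333},
    {"finger_gap": 0.3, "ty": -0.0333, "tz": -0.2667},
    {"finger_gap": 0.3, "tx": 0.0167, "ty": -0.1667, "tz": -0.3333},
    {"finger_gap": 0.3, "tx": 0.0333, "ty": -0.3, "tz": -0.3333},
    {"finger_gap": 0.3, "tx": 0.0333, "ty": -0.3, "tz": -0.3333}
  ]
}}

```text
t: 2.9
ee_pos: [0.4925, -0.2159, 0.1044]
ee_rot: [0.0, 0.955, -0.297, 0.002]
contact_force: [-0.5, -1.0, -0.8]
grip_width: 0.446
finger_force: 40.5
```

Emit:
{"name": "steer_hand", "arguments": {
  "rows": [
    {"finger_gap": 0.3, "tx": 0.0167, "ty": -0.1167},
    {"finger_gap": 0.3, "tx": 0.0333, "ty": -0.24},
    {"finger_gap": 0.3, "tx": 0.0333, "ty": -0.24},
    {"finger_gap": 0.3, "tx": 0.0333, "ty": -0.24}
  ]
}}

```text
t: 3.3
ee_pos: [0.5394, -0.1651, 0.1029]
ee_rot: [0.0, 0.954, -0.298, 0.0]
contact_force: [0.6, -0.8, -1.1]
grip_width: 0.448
finger_force: 40.5
```

```bash
python3 -c "
from h import *
d=grab('wrist','w2.png')
go([.5403,-.1659,.10])"
```

```text
shift [ 0.0012 -0.0005  0.0028] rz 0 level fix [ 6.0000e-04 -2.0000e-04 -1.2143e+00] j6 1.67
```

View pics/w2.png

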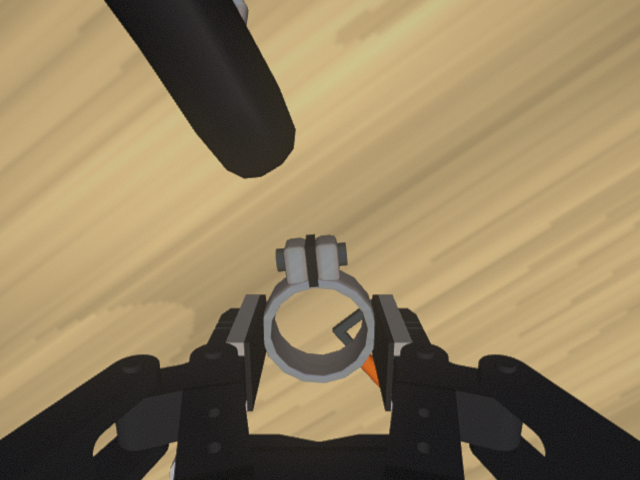

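The clamp is held squarely (ring at (320,330), ear up). The saddle nose enters from the upper left, with its tip near (258,175).

```bash
python3 -c "
from h import *
d=grab('wrist')
for z in(.04,.055,.069): print([onz(d,*u,z).round(3)[:2] for u in((250,178),(262,173),(295,130),(190,124),(105,2),(243,2))])
m=(cv2.cvtColor(d['img'],6+1)<60)[:178]
for v in (60,90,110): c=np.where(m[v])[0];print(v,c.min(),c.max())
"
```

```text
[array([ 0.594, -0.162]), array([ 0.592, -0.168]), array([ 0.599, -0.193]), array([ 0.63 , -0.155]), array([ 0.69 , -0.157]), array([ 0.656, -0.206])]
[array([ 0.594, -0.165]), array([ 0.593, -0.171]), array([ 0.599, -0.194]), array([ 0.627, -0.158]), array([ 0.684, -0.16 ]), array([ 0.652, -0.206])]
[array([ 0.594, -0.168]), array([ 0.593, -0.174]), array([ 0.599, -0.195]), array([ 0.625, -0.162]), array([ 0.677, -0.164]), array([ 0.648, -0.206])]
60 146 262
90 166 277
110 179 285
```

To row units: 0.098 m / 0.3 = 0.3267, 0.002 m / 0.3 = 0.0067.

Emit:
{"name": "steer_hand", "arguments": {
  "rows": [
    {"finger_gap": 0.3, "tx": 0.0067, "ty": 0.0067, "tz": 0.1333},
    {"finger_gap": 0.3, "tx": 0.0067, "ty": 0.0067, "tz": 0.2667},
    {"finger_gap": 0.3, "tx": 0.0067, "ty": 0.0067, "tz": 0.31},
    {"finger_gap": 0.3, "tx": 0.0067, "ty": 0.0067, "tz": 0.3267},
    {"finger_gap": 0.3, "tx": 0.0067, "ty": 0.0067, "tz": 0.3267}
  ]
}}

```text
t: 3.9
ee_pos: [0.5401, -0.1686, 0.0054]
ee_rot: [0.0, 0.954, -0.299, 0.0]
contact_force: [-0.1, 0.5, -0.2]
grip_width: 0.439
finger_force: 40.5
```

Emit:
{"name": "steer_hand", "arguments": {
  "rows": [
    {"finger_gap": 0.7},
    {"finger_gap": 0.7},
    {"finger_gap": 0.7},
    {"finger_gap": 0.7, "tz": -0.1},
    {"finger_gap": 0.7, "tz": -0.2}
  ]
}}

```text
t: 4.4
ee_pos: [0.5397, -0.1677, 0.0649]
ee_rot: [-0.0, 0.954, -0.299, -0.001]
contact_force: [-0.3, -0.9, 0.3]
grip_width: 0.7
finger_force: 0.0
```

```bash
python3 -c "
from h import *
d=grab('wrist');ctrl.observe()
print([proj(d,(.442,-.147,.005))])
go([.44,-.147,.12])"
```

```text
[array([388.73290585, 417.97034456])]
shift [-0.0958  0.0402 -0.0506] rz 0 level fix [ 0.0039 -0.007  -1.2138] j6 1.67
```

To row units: -0.096 m / 0.3 = -0.32, -0.04 m / 0.3 = -0.1333, -0.66 rad / 6.2832 = -0.105.

Emit:
{"name": "steer_hand", "arguments": {
  "rows": [
    {"finger_gap": 0.7, "tx": -0.0333, "ty": 0.0333, "tz": -0.1333, "wz": -0.0207},
    {"finger_gap": 0.7, "tx": -0.1333, "ty": 0.0667, "tz": -0.1833, "wz": -0.0414},
    {"finger_gap": 0.7, "tx": -0.2333, "ty": 0.1, "tz": -0.1833, "wz": -0.0637},
    {"finger_gap": 0.7, "tx": -0.32, "ty": 0.1333, "tz": -0.1833, "wz": -0.0844},
    {"finger_gap": 0.7, "tx": -0.32, "ty": 0.1333, "tz": -0.1833, "wz": -0.105}
  ]
}}

```text
t: 4.95
ee_pos: [0.4357, -0.1447, 0.1198]
ee_rot: [-0.0, 1.0, 0.029, -0.001]
contact_force: [0.4, -0.2, -0.4]
grip_width: 0.7
finger_force: 0.0
```

Emit:
{"name": "steer_hand", "arguments": {
  "rows": [
    {"finger_gap": 0.5}
  ]
}}

```text
t: 5.05
ee_pos: [0.4382, -0.1459, 0.1199]
ee_rot: [0.0, 1.0, 0.027, 0.001]
contact_force: [0.2, -0.8, -0.5]
grip_width: 0.545
finger_force: 0.0
```

```bash
python3 -c "
from h import *
d=grab('wrist','w3.png')
h=cv2.cvtColor(d['img'],cv2.COLOR_RGB2HSV);m=((h[...,0]<14)&(h[...,1]>180)&(h[...,2]>90)).astype(np.uint8)
c=max(cv2.findContours(m,0,2)[0],key=cv2.contourArea);r=cv2.minAreaRect(c);b=cv2.boxPoints(r);print(r)
p=onz(d,*r[0],.010);w=np.array([onz(d,*u,.010) for u in b]);e=[w[1]-w[0],w[2]-w[1]];print(p,[np.linalg.norm(x) for x in e]);l=max(e,key=np.linalg.norm);a=np.arctan2(l[1],l[0]);print(a)
go([*p[:2],.003],a+np.pi/2)"
```

```text
((319.9035339355469, 234.52325439453125), (105.27078247070312, 14.560381889343262), 87.7688217163086)
[ 0.44055405 -0.14629376  0.01      ] [np.float64(0.008681487276770188), np.float64(0.06727864584792702)]
-3.0459376884670077
shift [0.0018 0.0002 0.1167] rz -0.046 level fix [ 0.0007 -0.0011  0.0998] j6 0.94
```

View pics/w3.png

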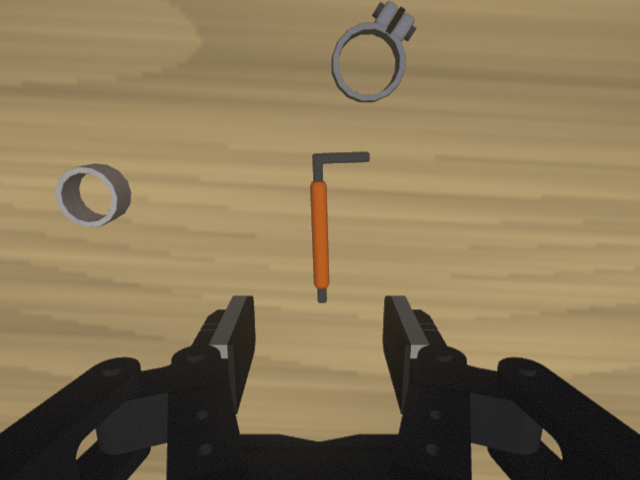

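The key's sleeve is centred at (320,235), aligned with the tool, with its short arm to the right. The seat clamp lies flat at (368,62).

To row units: 0.116 m / 0.3 = 0.3867, 0.105 m / 0.3 = 0.35, -0.046 rad / 6.2832 = -0.0073.

Emit:
{"name": "steer_hand", "arguments": {
  "rows": [
    {"finger_gap": 0.5, "tx": 0.006, "tz": 0.1333, "wz": -0.0073},
    {"finger_gap": 0.5, "tx": 0.006, "tz": 0.2667, "wz": -0.0073},
    {"finger_gap": 0.5, "tx": 0.006, "tz": 0.35, "wz": -0.0073},
    {"finger_gap": 0.5, "tx": 0.006, "tz": 0.3867, "wz": -0.0073},
    {"finger_gap": 0.5, "tx": 0.006, "tz": 0.3867, "wz": -0.0073}
  ]
}}

```text
t: 5.6
ee_pos: [0.44, -0.1457, 0.0019]
ee_rot: [-0.001, 0.999, 0.048, -0.001]
contact_force: [0.4, 0.2, 0.7]
grip_width: 0.496
finger_force: 0.0
```

Emit:
{"name": "steer_hand", "arguments": {
  "rows": [
    {"finger_gap": 0.0},
    {"finger_gap": 0.0},
    {"finger_gap": 0.0},
    {"finger_gap": 0.0},
    {"finger_gap": 0.0}
  ],
  "grip_force": 30
}}

```text
t: 6.1
ee_pos: [0.4408, -0.1462, 0.0042]
ee_rot: [0.001, 0.999, 0.049, 0.001]
contact_force: [-0.5, 0.5, 6.4]
grip_width: 0.1
finger_force: 31.9
```

```bash
python3 -c "
from h import *
a=-.099;n=np.array([.592,-.173]);x=np.array([np.cos(a),np.sin(a)]);y=np.array([-x[1],x[0]])
p=n-.052*x+.066*y
go([*p,.06],a+np.pi/2)"
```

```text
shift [ 0.1099 -0.0333 -0.0556] rz 0.197 level fix [ 0.0012 -0.002   0.1969] j6 0.9
```

To row units: 0.11 m / 0.3 = 0.3667, -0.06 m / 0.3 = -0.2, 0.197 rad / 6.2832 = 0.0314.

Emit:
{"name": "steer_hand", "arguments": {
  "rows": [
    {"finger_gap": 0, "tz": -0.1333, "wz": 0.0064},
    {"finger_gap": 0, "tx": 0.0667, "ty": -0.0333, "tz": -0.2, "wz": 0.0127},
    {"finger_gap": 0, "tx": 0.2, "ty": -0.0667, "tz": -0.2, "wz": 0.0223},
    {"finger_gap": 0, "tx": 0.3667, "ty": -0.11, "tz": -0.2, "wz": 0.0314},
    {"finger_gap": 0, "tx": 0.3667, "ty": -0.11, "tz": -0.2, "wz": 0.0314}
  ]
}}

```text
t: 6.6
ee_pos: [0.5505, -0.1007, 0.0639]
ee_rot: [0.0, 0.999, -0.049, 0.002]
contact_force: [-0.3, -1.3, -1.1]
grip_width: 0.098
finger_force: 31.2
```

Emit:
{"name": "steer_hand", "arguments": {
  "rows": [
    {"finger_gap": 0, "tz": 0.0667},
    {"finger_gap": 0, "tz": 0.1667},
    {"finger_gap": 0, "tz": 0.1933},
    {"finger_gap": 0, "tz": 0.2},
    {"finger_gap": 0, "tz": 0.2}
  ]
}}

```text
t: 7.1
ee_pos: [0.546, -0.1022, 0.0039]
ee_rot: [-0.0, 0.999, -0.049, -0.0]
contact_force: [0.3, -0.2, -0.3]
grip_width: 0.104
finger_force: 32.5
```

Emit:
{"name": "steer_hand", "arguments": {
  "rows": [
    {"finger_gap": 0.3},
    {"finger_gap": 0.3},
    {"finger_gap": 0.3},
    {"finger_gap": 0.3, "tz": -0.1333},
    {"finger_gap": 0.3, "tz": -0.2667}
  ]
}}

```text
t: 7.6
ee_pos: [0.5458, -0.102, 0.0837]
ee_rot: [-0.0, 0.999, -0.049, -0.001]
contact_force: [-0.5, -0.7, -0.6]
grip_width: 0.298
finger_force: 0.0
```

```bash
python3 -c "
from h import *
go([.453,-.01,.12],np.pi/2)"
```

```text
shift [-0.1014 -0.0825 -0.036 ] rz -0.098 level fix [-0.001   0.0025 -0.1966] j6 1.27
```

To row units: -0.1014 m / 0.3 = -0.338, -0.0825 m / 0.3 = -0.275, -0.1 rad / 6.2832 = -0.0159.

Emit:
{"name": "steer_hand", "arguments": {
  "rows": [
    {"finger_gap": 0.6, "tx": -0.1, "ty": -0.0833, "tz": -0.12, "wz": -0.0159},
    {"finger_gap": 0.7, "tx": -0.2, "ty": -0.1667, "tz": -0.12, "wz": -0.0159},
    {"finger_gap": 0.8, "tx": -0.338, "ty": -0.275, "tz": -0.12, "wz": -0.0159},
    {"finger_gap": 0.8, "tx": -0.338, "ty": -0.275, "tz": -0.12, "wz": -0.0159},
    {"finger_gap": 0.8, "tx": -0.338, "ty": -0.275, "tz": -0.12, "wz": -0.0159}
  ]
}}

```text
t: 8.1
ee_pos: [0.4532, -0.0096, 0.1198]
ee_rot: [0.0, 1.0, 0.002, 0.0]
contact_force: [0.0, 0.6, -0.0]
grip_width: 0.8
finger_force: 0.0
```

```bash
python3 -c "
from h import *
d=grab('wrist','w4.png')"
```

```text
(no output)
```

View pics/w4.png

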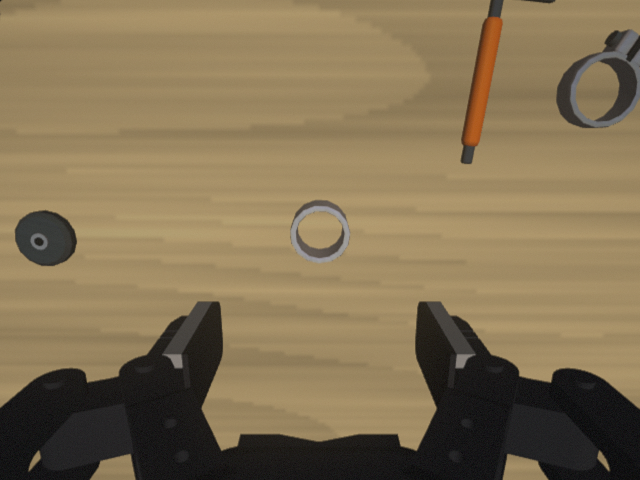

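The spacer's top ring is centred at (320,234). The top cap is at (46,239), and the key lies at (481,82) beside the clamp at (604,88).

```bash
python3 -c "
from h import *
d=grab('wrist')
p=onz(d,320,234.5,.02);print(p,np.linalg.norm(onz(d,290.5,234,.02)-onz(d,349.5,234,.02)))
k=onz(d,481,82,.01);c=onz(d,604,88,.015);print(k,c,np.linalg.norm((k-c)[:2]));print('cap',onz(d,44,240,.006))
go([*p[:2],.008])"
```

```text
[ 0.45922974 -0.01075806  0.02      ] 0.034931876810878816
[ 0.5450378  -0.10079083  0.01      ] [ 0.54157823 -0.16707182  0.015     ] 0.06637121163540967
cap [0.45173403 0.16275519 0.006     ]
shift [0.0046 0.     0.1116] rz 0 level fix [ 0.0005 -0.0012  0.0031] j6 1.28
```

To row units: 0.112 m / 0.3 = 0.3733, 0.105 m / 0.3 = 0.35.

Emit:
{"name": "steer_hand", "arguments": {
  "rows": [
    {"finger_gap": 0.7, "tx": 0.0153, "ty": -0.0033, "tz": 0.1333},
    {"finger_gap": 0.7, "tx": 0.0153, "ty": -0.0033, "tz": 0.2667},
    {"finger_gap": 0.7, "tx": 0.0153, "ty": -0.0033, "tz": 0.35},
    {"finger_gap": 0.7, "tx": 0.0153, "ty": -0.0033, "tz": 0.3733},
    {"finger_gap": 0.7, "tx": 0.0153, "ty": -0.0033, "tz": 0.3733}
  ]
}}

```text
t: 8.7
ee_pos: [0.4586, -0.0097, 0.0067]
ee_rot: [-0.0, 1.0, 0.0, -0.001]
contact_force: [-0.1, -0.2, 0.6]
grip_width: 0.701
finger_force: 0.0
```

Emit:
{"name": "steer_hand", "arguments": {
  "rows": [
    {"finger_gap": 0.2},
    {"finger_gap": 0.2},
    {"finger_gap": 0.2},
    {"finger_gap": 0.2},
    {"finger_gap": 0.2}
  ],
  "grip_force": 30
}}

```text
t: 9.2
ee_pos: [0.4591, -0.0095, 0.0087]
ee_rot: [0.001, 1.0, 0.001, 0.002]
contact_force: [-0.4, -1.6, 7.0]
grip_width: 0.408
finger_force: 29.7
```

Emit:
{"name": "steer_hand", "arguments": {
  "rows": [
    {"finger_gap": 0.2, "tz": -0.1333},
    {"finger_gap": 0.2, "ty": -0.0667, "tz": -0.2667},
    {"finger_gap": 0.2, "tx": 0.0667, "ty": -0.2, "tz": -0.3667},
    {"finger_gap": 0.2, "tx": 0.1667, "ty": -0.3333, "tz": -0.3667},
    {"finger_gap": 0.2, "tx": 0.2667, "ty": -0.4333, "tz": -0.3667}
  ]
}}

```text
t: 9.7
ee_pos: [0.5389, 0.1232, 0.1198]
ee_rot: [-0.0, 1.0, 0.001, 0.002]
contact_force: [0.5, -0.3, -0.9]
grip_width: 0.407
finger_force: 30.2
```

```bash
python3 -c "
from h import *
go([.575,.174,.12],np.pi/2)"
```

```text
shift [ 0.0362 -0.0508 -0.    ] rz 0.002 level fix [-0.0002 -0.004   0.0044] j6 1.58
```

To row units: -0.05 m / 0.3 = -0.1667, -0.025 m / 0.3 = -0.0833.

Emit:
{"name": "steer_hand", "arguments": {
  "rows": [
    {"finger_gap": 0.2, "tx": 0.04, "ty": -0.0833},
    {"finger_gap": 0.2, "tx": 0.0833, "ty": -0.1667},
    {"finger_gap": 0.2, "tx": 0.0833, "ty": -0.1667},
    {"finger_gap": 0.2, "tx": 0.0833, "ty": -0.1667}
  ]
}}

```text
t: 10.1
ee_pos: [0.5625, 0.1712, 0.1176]
ee_rot: [0.0, 1.0, 0.001, 0.0]
contact_force: [-0.0, -0.4, -0.8]
grip_width: 0.407
finger_force: 30.2
```

```bash
python3 -c "
from h import *
d=grab('wrist','w5.png');print(pose()[:3,3])"
```

```text
[0.56241121 0.17068652 0.11766072]
```

View pics/w5.png

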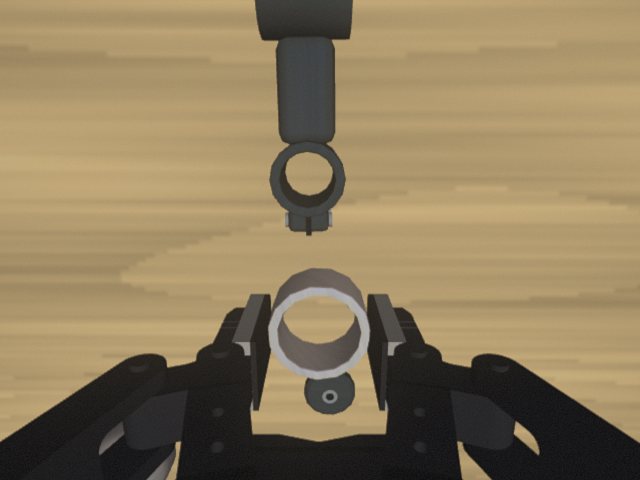

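The steerer clamp ring is at about (308,178), bolts at (308,222), arm straight up. The held spacer's top ring is at (319,333).

```bash
python3 -c "
from h import *
d=grab('wrist');g=cv2.cvtColor(d['img'],cv2.COLOR_RGB2GRAY)
m=(g<85).astype(np.uint8);m[235:]=0
for v in range(140,216,6): c=np.where(m[v,240:380])[0]+240;print(v,c.min(),c.max(),end='; ')
print()
# bore hole
cs,hh=cv2.findContours(m,cv2.RETR_CCOMP,2)
for c,h in zip(cs,hh[0]):
    if h[3]>=0 and cv2.contourArea(c)>300: print('hole',cv2.boundingRect(c),cv2.minEnclosingCircle(c))
print([onz(d,308,v,.04).round(4) for v in(174,176,178)], np.linalg.norm(onz(d,271,178,.04)-onz(d,345,178,.04)))
T=pose();z=T[2,3]+.0113
b=(g>150).astype(np.uint8);
print('spacer',onz(d,319.5,333,z),T[:3,3],np.linalg.norm(onz(d,269.5,333,z)-onz(d,369,333,z)))
"
```

```text
140 281 329; 146 287 328; 152 280 333; 158 275 337; 164 271 340; 170 270 342; 176 269 343; 182 269 343; 188 271 342; 194 272 340; 200 276 336; 206 281 331; 212 288 327; 
hole (283, 150, 50, 46) ((307.55096435546875, 171.14755249023438), 24.729005813598633)
[array([0.6057, 0.1766, 0.04  ]), array([0.6046, 0.1766, 0.04  ]), array([0.6036, 0.1766, 0.04  ])] 0.0384000234065879
spacer [0.56201671 0.17070715 0.1289883 ] [0.56243743 0.17038848 0.1176883 ] 0.03420708003900904
```

```bash
python3 -c "
from h import *
d=grab('top');i=cv2.imread('pics/top0.png');c=cv2.resize(i[140:215,205:280],None,fx=8,fy=8,interpolation=2);cv2.imwrite('pics/c1.png',c)
for a in((239,190),(239,192),(239,194)): print(a,onz(d,*a,.04))
print([onz(d,u,270,.026) for u in(172,196)])
"
```

```text
(239, 190) [0.60318904 0.17439888 0.04      ]
(239, 192) [0.5984105  0.17422203 0.04      ]
(239, 194) [0.59363782 0.1740454  0.04      ]
[array([0.41535618, 0.32386668, 0.026     ]), array([0.41607827, 0.26871104, 0.026     ])]
```

View pics/c1.png

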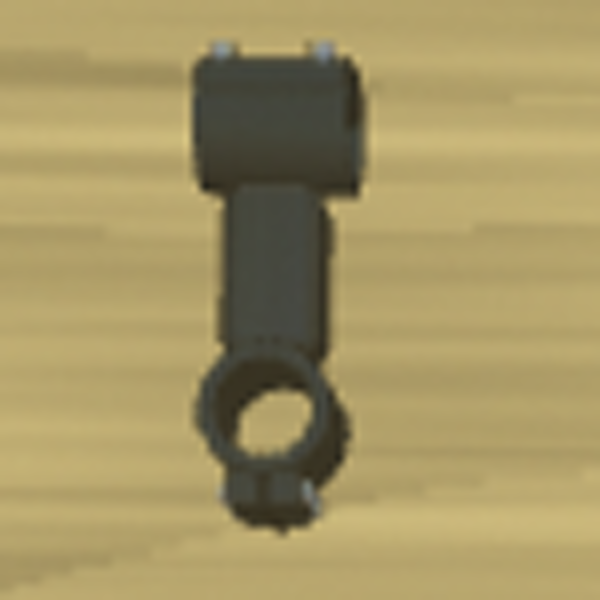

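The enlarged crop puts the steerer clamp's top ring at top-view pixel (238.1,190.3). That gives (0.602,0.1765), which agrees with the wrist view.

To row units: 0.047 m / 0.3 = 0.1567, 0.041 m / 0.3 = 0.1367.

```bash
python3 -c "
from h import *
go([.6032,.1765,.07],np.pi/2)"
```

```text
shift [ 0.0407 -0.0062  0.0477] rz 0.001 level fix [ 0.0002 -0.      0.0017] j6 1.66
```

Emit:
{"name": "steer_hand", "arguments": {
  "rows": [
    {"finger_gap": 0.2, "tx": 0.0667, "ty": -0.01},
    {"finger_gap": 0.2, "tx": 0.1367, "ty": -0.02, "tz": 0.0333},
    {"finger_gap": 0.2, "tx": 0.1367, "ty": -0.02, "tz": 0.1},
    {"finger_gap": 0.2, "tx": 0.1367, "ty": -0.02, "tz": 0.1567},
    {"finger_gap": 0.2, "tx": 0.1367, "ty": -0.02, "tz": 0.1567}
  ]
}}

```text
t: 10.75
ee_pos: [0.6025, 0.1761, 0.0684]
ee_rot: [0.0, 1.0, 0.0, -0.002]
contact_force: [-0.6, -0.7, -1.0]
grip_width: 0.408
finger_force: 30.2
```

```bash
python3 -c "
from h import *
d=grab('wrist','w6.png');P=[]
for _ in range(6): get_image('wrist');P.append(ctrl.observe()['ee_pos'])
print(np.mean(P,0),np.std(P,0))"
```

```text
[0.60414543 0.1769117  0.07140823] [0.00013632 0.0001833  0.00023115]
```

View pics/w6.png

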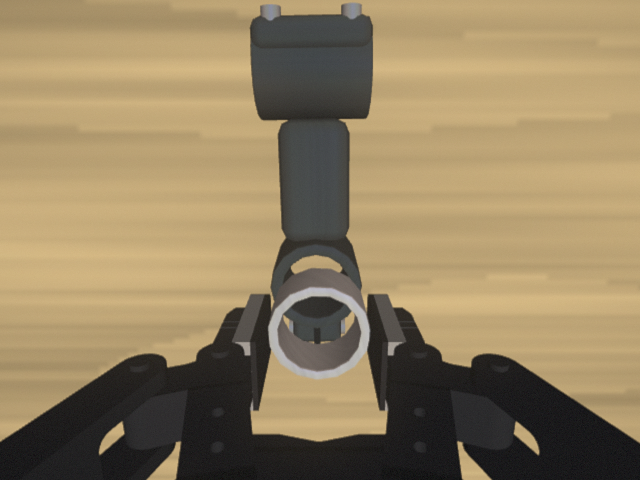

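The spacer's rim (319,333) stands over the steerer clamp ring (centre about (316,285)). I check this numerically before lowering.

```bash
python3 -c "
from h import *
d=grab('wrist')
for c in((.603,.1765),(.606,.1765)):
  print(c,[proj(d,(c[0]+a*r,c[1]+b*r,.04)).round(0) for r in(.02,.0143) for a,b in((1,0),(-1,0),(0,1),(0,-1))])
i=cv2.imread('pics/w6.png');cv2.imwrite('pics/c2.png',cv2.resize(i[220:390,230:410],None,fx=3.4,fy=3.4))
go([.603,.1763,.050])"
```

```text
(0.603, 0.1765) [array([321., 244.]), array([321., 329.]), array([275., 288.]), array([366., 288.]), array([321., 257.]), array([321., 318.]), array([288., 288.]), array([353., 288.])]
(0.606, 0.1765) [array([321., 238.]), array([321., 323.]), array([275., 282.]), array([366., 282.]), array([321., 250.]), array([321., 311.]), array([288., 282.]), array([353., 282.])]
shift [-0.001   0.0009  0.0211] rz 0 level fix [-0.0001 -0.0011  0.0035] j6 1.67
```

View pics/c2.png

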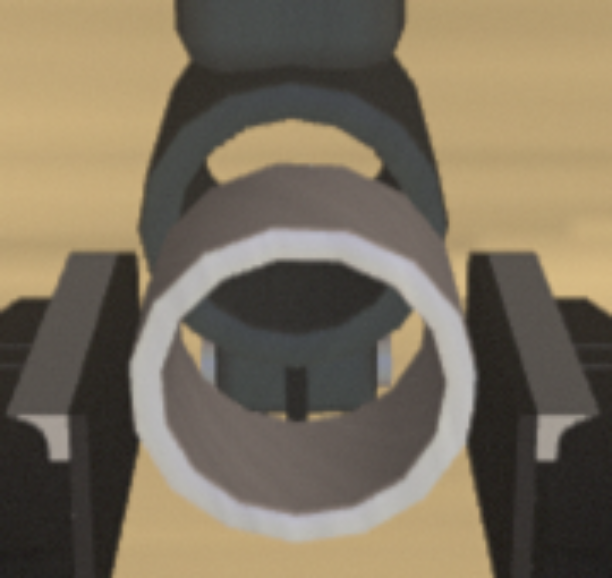

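The clamp ring's edges (u 271–362, v 245 to inner 318) match x = 0.603, and the tool should go 1 mm to the left. Lowering.

To row units: 0.0225 m / 0.3 = 0.075, -0.001 m / 0.3 = -0.0033.

Emit:
{"name": "steer_hand", "arguments": {
  "rows": [
    {"finger_gap": 0.2, "tx": -0.0033, "ty": -0.0033, "tz": 0.0333},
    {"finger_gap": 0.2, "tx": -0.0033, "ty": -0.0033, "tz": 0.06},
    {"finger_gap": 0.2, "tx": -0.0033, "ty": -0.0033, "tz": 0.075},
    {"finger_gap": 0.2, "tx": -0.0033, "ty": -0.0033, "tz": 0.075},
    {"finger_gap": 0.2, "tx": -0.0033, "ty": -0.0033, "tz": 0.075}
  ]
}}

```text
t: 11.65
ee_pos: [0.6023, 0.1782, 0.0487]
ee_rot: [0.0, 1.0, 0.001, -0.0]
contact_force: [-5.9, -0.8, 13.1]
grip_width: 0.405
finger_force: 31.2
```

```bash
python3 -c "
from h import *
P=[]
for _ in range(3): get_image('wrist');o=ctrl.observe();P.append([*o['ee_pos'],*o['contact_force']])
print(np.mean(P,0))"
```

```text
[ 0.60222493  0.17824943  0.04865464 -6.09529522 -0.92621758 12.16360969]
```

To row units: -0.001 m / 0.3 = -0.0033.

Emit:
{"name": "steer_hand", "arguments": {
  "rows": [
    {"finger_gap": 0.2, "tz": -0.0033},
    {"finger_gap": 0.55, "tz": -0.0033},
    {"finger_gap": 0.55, "tz": -0.0033},
    {"finger_gap": 0.6, "tz": -0.0033},
    {"finger_gap": 0.6, "tz": -0.0033}
  ]
}}

```text
t: 12.3
ee_pos: [0.6028, 0.1782, 0.0485]
ee_rot: [0.0, 1.0, 0.001, -0.0]
contact_force: [0.5, 0.3, -0.5]
grip_width: 0.599
finger_force: 0.0
```

Emit:
{"name": "steer_hand", "arguments": {
  "rows": [
    {"finger_gap": 0.6, "tz": -0.1},
    {"finger_gap": 0.6, "tz": -0.2333},
    {"finger_gap": 0.6, "tx": -0.1, "tz": -0.2667},
    {"finger_gap": 0.6, "tx": -0.1, "tz": -0.2667},
    {"finger_gap": 0.6, "tx": -0.1, "tz": -0.2667}
  ]
}}

```text
t: 12.8
ee_pos: [0.5727, 0.1782, 0.1289]
ee_rot: [0.0, 1.0, 0.001, 0.0]
contact_force: [-0.1, 0.0, -0.7]
grip_width: 0.597
finger_force: 0.0
```

```bash
python3 -c "
from h import *
d=grab('wrist','w7.png');go([.447,.163,.12],np.pi/2)"
```

```text
shift [-0.126   0.0149  0.0084] rz 0.002 level fix [0.0001 0.0004 0.0035] j6 1.67
```

View pics/w7.png

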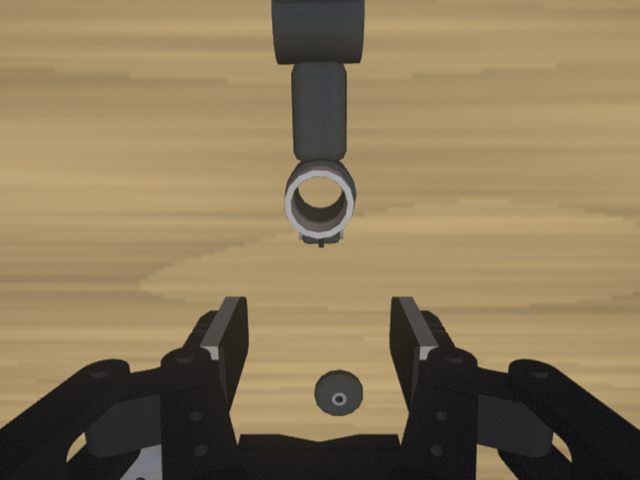

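The spacer stands on the clamp, rim at (320,203), in line with the arm. The top cap waits at (339,393).

To row units: -0.126 m / 0.3 = -0.42, -0.085 m / 0.3 = -0.2833.

Emit:
{"name": "steer_hand", "arguments": {
  "rows": [
    {"finger_gap": 0.7, "tx": -0.1333, "ty": 0.0167},
    {"finger_gap": 0.8, "tx": -0.2833, "ty": 0.0333, "tz": 0.0167},
    {"finger_gap": 0.8, "tx": -0.42, "ty": 0.05, "tz": 0.03},
    {"finger_gap": 0.8, "tx": -0.42, "ty": 0.05, "tz": 0.03},
    {"finger_gap": 0.8, "tx": -0.42, "ty": 0.05, "tz": 0.03}
  ]
}}

```text
t: 13.35
ee_pos: [0.4473, 0.1629, 0.1196]
ee_rot: [0.0, 1.0, 0.001, -0.0]
contact_force: [0.9, -0.2, 0.9]
grip_width: 0.797
finger_force: 0.0
```

```bash
python3 -c "
from h import *
d=grab('wrist','w8.png')
g=cv2.cvtColor(d['img'],cv2.COLOR_RGB2GRAY);m=(g<100).astype(np.uint8);m[290:]=0
for c in cv2.findContours(m,0,2)[0]:
    a=cv2.contourArea(c)
    if a>800: (u,v),r=cv2.minEnclosingCircle(c);p=onz(d,u,v,.006);print(u,v,r,a,p,np.linalg.norm(onz(d,u-r,v,.006)-onz(d,u+r,v,.006)))
    if a>800 and 250<u<400: go([*p[:2],.002])
"
```

```text
100.0 287.3152160644531 45.0316276550293 1390.5 [0.41289641 0.30518879 0.006     ] 0.05849349078053633
317.5371398925781 229.70455932617188 28.566638946533203 2416.5 [0.45159434 0.16396753 0.006     ] 0.03565388632161243
shift [ 0.0033 -0.0011  0.1177] rz 0 level fix [-0.0001 -0.0009  0.003 ] j6 1.67
```

Units first: shifts go in shares of 0.3 m and turns go in shares of 2 pi rad. So 0.1195 m / 0.3 = 0.3983, 0.11 m / 0.3 = 0.3667.

Emit:
{"name": "steer_hand", "arguments": {
  "rows": [
    {"finger_gap": 0.6, "tx": 0.0133, "ty": -0.0033, "tz": 0.1333},
    {"finger_gap": 0.6, "tx": 0.0133, "ty": -0.0033, "tz": 0.2667},
    {"finger_gap": 0.6, "tx": 0.0133, "ty": -0.0033, "tz": 0.3667},
    {"finger_gap": 0.6, "tx": 0.0133, "ty": -0.0033, "tz": 0.3983},
    {"finger_gap": 0.6, "tx": 0.0133, "ty": -0.0033, "tz": 0.3983}
  ]
}}

```text
t: 13.9
ee_pos: [0.4515, 0.1638, -0.0006]
ee_rot: [0.0, 1.0, 0.001, -0.001]
contact_force: [0.1, 0.7, -0.4]
grip_width: 0.599
finger_force: 0.0
```

Emit:
{"name": "steer_hand", "arguments": {
  "rows": [
    {"finger_gap": 0.2},
    {"finger_gap": 0.2},
    {"finger_gap": 0.2},
    {"finger_gap": 0.2},
    {"finger_gap": 0.2}
  ],
  "grip_force": 30
}}

```text
t: 14.4
ee_pos: [0.4519, 0.164, 0.0016]
ee_rot: [-0.0, 1.0, 0.001, 0.002]
contact_force: [0.6, -0.5, 7.2]
grip_width: 0.391
finger_force: 30.7
```

Emit:
{"name": "steer_hand", "arguments": {
  "rows": [
    {"finger_gap": 0.2},
    {"finger_gap": 0.2, "tz": -0.1333},
    {"finger_gap": 0.2, "tx": 0.0667, "tz": -0.2667},
    {"finger_gap": 0.2, "tx": 0.2, "ty": -0.0167, "tz": -0.4},
    {"finger_gap": 0.2, "tx": 0.3333, "ty": -0.0333, "tz": -0.4333}
  ]
}}

```text
t: 14.9
ee_pos: [0.5521, 0.1744, 0.1351]
ee_rot: [-0.0, 1.0, 0.001, 0.003]
contact_force: [0.4, 0.9, -0.6]
grip_width: 0.388
finger_force: 30.0
```

```bash
python3 -c "
from h import *
d=grab('wrist','w9.png');P=[]
for _ in range(4): get_image('wrist');P.append(ctrl.observe()['ee_pos'])
print(np.mean(P,0))"
```

```text
[0.55238294 0.17410766 0.13136055]
```

View pics/w9.png

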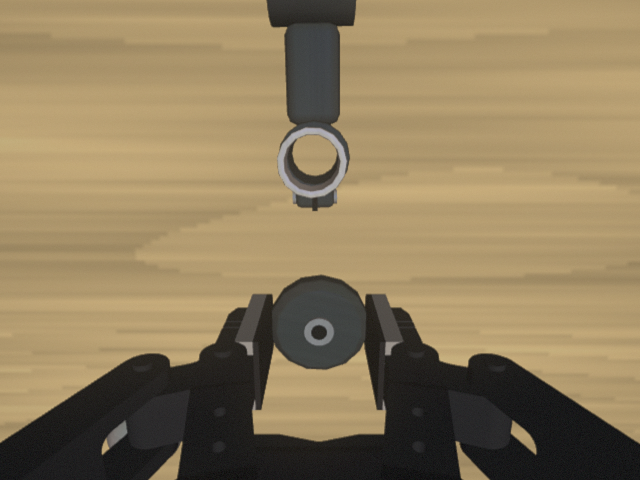

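The cap is held level (bolt head (319,332), disc centred at (320,322)). The spacer rim's centre is at (313.5,161).

```bash
python3 -c "
from h import *
d=grab('wrist');T=pose();z=T[2,3]
print('cap',[onz(d,320,322,z+h)-T[:3,3] for h in(.003,.005)],'bolt',onz(d,319,332,z+.009)-T[:3,3],'tcp',T[:3,3])
p=onz(d,313.5,161,.06);print('spacer',p,np.linalg.norm(onz(d,278,161,.06)-onz(d,349,161,.06)));go([*p[:2],.075],np.pi/2)"
```

```text
cap [array([-0.0001239 , -0.00017116,  0.003     ]), array([ 0.00088455, -0.00016465,  0.005     ])] bolt [-0.00094835  0.00019188  0.009     ] tcp [0.54948654 0.1740277  0.12976157]
spacer [0.60033708 0.17698436 0.06      ] 0.03514789960076365
shift [ 0.051  -0.0029  0.0546] rz 0.002 level fix [0.0002 0.0022 0.0039] j6 1.67
```

Emit:
{"name": "steer_hand", "arguments": {
  "rows": [
    {"finger_gap": 0.2},
    {"finger_gap": 0.2}
  ]
}}

```text
t: 15.4
ee_pos: [0.5501, 0.1741, 0.1301]
ee_rot: [0.0, 1.0, 0.001, -0.0]
contact_force: [0.2, -0.6, -0.1]
grip_width: 0.389
finger_force: 30.0
```

```bash
python3 -c "
from h import *
P=[]
for _ in range(4): d=grab('wrist');T=pose();P.append(np.r_[T[:3,3],onz(d,313.5,161,.06)])
print(np.round(P,4)); i=d['img'];g=cv2.cvtColor(i,7);m=(g[110:205,265:365]>165).astype(np.uint8)
m=m*(cv2.cvtColor(i,cv2.COLOR_RGB2HSV)[110:205,265:365,1]<40);ys,xs=np.where(m);print(xs.min()+265,xs.max()+265,ys.min()+110,ys.max()+110)"
```

```text
[[0.5503 0.1741 0.1302 0.6006 0.177  0.06  ]
 [0.5504 0.1741 0.1302 0.6008 0.1771 0.06  ]
 [0.5505 0.1741 0.1303 0.601  0.177  0.06  ]
 [0.5506 0.1741 0.1303 0.6011 0.177  0.06  ]]
276 345 125 194
```

To row units: 0.055 m / 0.3 = 0.1833, 0.0518 m / 0.3 = 0.1727.

Emit:
{"name": "steer_hand", "arguments": {
  "rows": [
    {"finger_gap": 0.2, "tx": 0.0833, "ty": -0.0067, "tz": 0.05},
    {"finger_gap": 0.2, "tx": 0.1727, "ty": -0.014, "tz": 0.1},
    {"finger_gap": 0.2, "tx": 0.1727, "ty": -0.014, "tz": 0.1833},
    {"finger_gap": 0.2, "tx": 0.1727, "ty": -0.014, "tz": 0.1833},
    {"finger_gap": 0.2, "tx": 0.1727, "ty": -0.014, "tz": 0.1833}
  ]
}}

```text
t: 16.1
ee_pos: [0.6023, 0.1784, 0.0756]
ee_rot: [0.0, 1.0, 0.001, -0.0]
contact_force: [-0.9, -0.3, 0.2]
grip_width: 0.391
finger_force: 30.0
```

Emit:
{"name": "steer_hand", "arguments": {
  "rows": [
    {"finger_gap": 0.2},
    {"finger_gap": 0.2},
    {"finger_gap": 0.2}
  ]
}}

```text
t: 16.4
ee_pos: [0.6028, 0.1784, 0.0763]
ee_rot: [-0.0, 1.0, 0.001, 0.001]
contact_force: [0.2, 0.1, -0.4]
grip_width: 0.388
finger_force: 30.0
```

```bash
python3 -c "
from h import *
d=grab('wrist','w10.png');go([.6025,.1783,.062],np.pi/2)"
```

```text
shift [-0.0002  0.0001  0.0141] rz 0.002 level fix [-0.0001 -0.0012  0.0037] j6 1.67
```

To row units: 0.0142 m / 0.3 = 0.0473, 0.0125 m / 0.3 = 0.0417.

Emit:
{"name": "steer_hand", "arguments": {
  "rows": [
    {"finger_gap": 0.2, "tz": 0.0233},
    {"finger_gap": 0.2, "tz": 0.0417},
    {"finger_gap": 0.2, "tz": 0.0473},
    {"finger_gap": 0.2, "tz": 0.0473},
    {"finger_gap": 0.2, "tz": 0.0473}
  ]
}}

```text
t: 16.95
ee_pos: [0.6025, 0.1783, 0.0616]
ee_rot: [0.0, 1.0, 0.001, -0.0]
contact_force: [-2.8, -0.6, 6.5]
grip_width: 0.388
finger_force: 30.9
```

Emit:
{"name": "steer_hand", "arguments": {
  "rows": [
    {"finger_gap": 0.2}
  ]
}}

```text
t: 17.05
ee_pos: [0.6024, 0.1784, 0.0616]
ee_rot: [0.0, 1.0, 0.001, -0.0]
contact_force: [-2.9, -0.5, 7.3]
grip_width: 0.388
finger_force: 30.9
```

Contact at 7 N, seated. Release, rise and look.

To row units: -0.0005 m / 0.3 = -0.0017.

Emit:
{"name": "steer_hand", "arguments": {
  "rows": [
    {"finger_gap": 0.3, "tz": -0.0017},
    {"finger_gap": 0.5, "tz": -0.0017},
    {"finger_gap": 0.55, "tz": -0.0017},
    {"finger_gap": 0.55, "tz": -0.0017}
  ]
}}

```text
t: 17.45
ee_pos: [0.6025, 0.1783, 0.0612]
ee_rot: [0.0, 1.0, 0.001, -0.0]
contact_force: [-0.3, 0.2, 0.2]
grip_width: 0.55
finger_force: 0.0
```

Emit:
{"name": "steer_hand", "arguments": {
  "rows": [
    {"finger_gap": 0.6, "tz": -0.1333},
    {"finger_gap": 0.6, "tx": -0.0667, "tz": -0.2667},
    {"finger_gap": 0.6, "tx": -0.1, "tz": -0.2667},
    {"finger_gap": 0.6, "tx": -0.1, "tz": -0.2667},
    {"finger_gap": 0.6, "tx": -0.1, "tz": -0.2667}
  ]
}}

```text
t: 17.95
ee_pos: [0.5724, 0.1782, 0.1406]
ee_rot: [0.0, 1.0, 0.001, -0.001]
contact_force: [-0.1, -0.9, -0.0]
grip_width: 0.601
finger_force: 0.0
```

```bash
python3 -c "
from h import *
d=grab('wrist','w11.png');i=cv2.imread('pics/w11.png');cv2.imwrite('pics/c3.png',cv2.resize(i[100:300,220:420],None,fx=2.5,fy=2.5));go([.405,.295,.16])"
```

```text
shift [-0.1674 -0.1171 -0.0193] rz 0 level fix [0.0002 0.002  0.0034] j6 1.67
```

View pics/c3.png

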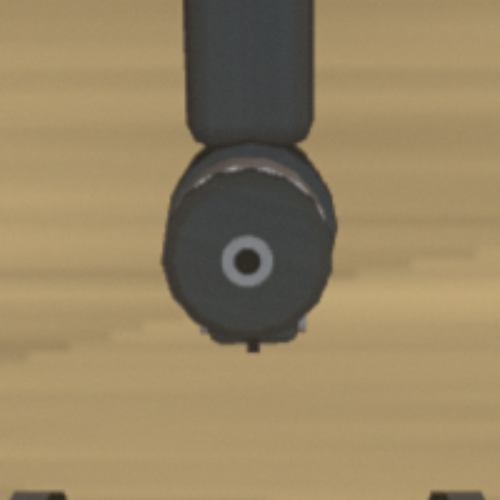

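The cap sits centred on the spacer: the bolt head is at crop (247,261) and a thin spacer edge shows evenly. That was my last picture, so the bell is done by measurement.

To row units: -0.167 m / 0.3 = -0.5567, -0.135 m / 0.3 = -0.45.

Emit:
{"name": "steer_hand", "arguments": {
  "rows": [
    {"finger_gap": 0.9, "tx": -0.1, "ty": -0.0667, "tz": -0.0333},
    {"finger_gap": 1, "tx": -0.2167, "ty": -0.15, "tz": -0.0667},
    {"finger_gap": 1, "tx": -0.3333, "ty": -0.2333, "tz": -0.0667},
    {"finger_gap": 1, "tx": -0.45, "ty": -0.3167, "tz": -0.0667},
    {"finger_gap": 1, "tx": -0.5567, "ty": -0.39, "tz": -0.0667}
  ]
}}

```text
t: 18.5
ee_pos: [0.404, 0.2958, 0.1606]
ee_rot: [0.0, 1.0, 0.001, -0.001]
contact_force: [0.6, 0.3, -0.4]
grip_width: 0.999
finger_force: 0.0
```

Emit:
{"name": "steer_hand", "arguments": {
  "rows": [
    {"finger_gap": 1},
    {"finger_gap": 1},
    {"finger_gap": 1}
  ]
}}

```text
t: 18.8
ee_pos: [0.4064, 0.2946, 0.1611]
ee_rot: [0.0, 1.0, 0.0, -0.0]
contact_force: [0.5, 0.2, -0.5]
grip_width: 0.998
finger_force: 0.0
```

```bash
python3 -c "
from h import *
d=grab('wrist','w12.png');i=d['img'];h=cv2.cvtColor(i,cv2.COLOR_RGB2HSV)
m=(((h[...,1]<70)|(h[...,2]<70))).astype(np.uint8);m[300:]=0
for c in cv2.findContours(m,0,2)[0]:
    a=cv2.contourArea(c)
    if a<300: continue
    print('area',a,cv2.boundingRect(c))
    b=np.zeros_like(m);cv2.drawContours(b,[c],-1,1,-1)
    o=cv2.morphologyEx(b,cv2.MORPH_OPEN,cv2.getStructuringElement(2,(35,35)));k=cv2.findContours(o,0,2)[0]
    if k:
        (u,v),r=cv2.minEnclosingCircle(max(k,key=cv2.contourArea));p=onz(d,u,v,.022);print('dome',u,v,r,p,np.linalg.norm(onz(d,u-r,v,.022)-onz(d,u+r,v,.022)),cv2.boundingRect(k[0]))
        s=cv2.morphologyEx(b-o,cv2.MORPH_OPEN,np.ones((3,3)));n,l,st,ce=cv2.connectedComponentsWithStats(s)
        for j in range(1,n):
            if st[j,4]>15:q=onz(d,*ce[j],.015);print('rest',st[j,4],ce[j],np.degrees(np.arctan2(*(q-p)[1::-1])))
go([.408,.295,.13],np.pi/2)"
```

```text
area 4602.0 (276, 167, 76, 94)
dome 313.7134094238281 221.50979614257812 38.53137969970703 [0.4099279  0.29836306 0.022     ] 0.05258326938289884 (277, 183, 75, 78)
rest 155 [315.         174.48387097] -1.6504588690832627
area 2185.0 (19, 0, 92, 38)
dome 67.0 15.5 24.86473274230957 [0.53695342 0.44615088 0.022     ] 0.029882920367937535 (43, 0, 49, 36)
rest 608 [98.22532895 18.45065789] -90.54389804951593
rest 207 [36.43478261 18.1884058 ] 89.96671705624463
area 473.0 (0, 0, 44, 15)
shift [ 0.0015 -0.0005  0.0311] rz 0.0 level fix [0.0003 0.0004 0.0009] j6 1.96
```

To row units: 0.157 m / 0.3 = 0.5233, -0.0035 m / 0.3 = -0.0117.

Emit:
{"name": "steer_hand", "arguments": {
  "rows": [
    {"finger_gap": 1, "tx": 0.0117, "ty": -0.0117, "tz": 0.1333},
    {"finger_gap": 1, "tx": 0.0117, "ty": -0.0117, "tz": 0.2667},
    {"finger_gap": 1, "tx": 0.0117, "ty": -0.0117, "tz": 0.4},
    {"finger_gap": 1, "tx": 0.0117, "ty": -0.0117, "tz": 0.5},
    {"finger_gap": 1, "tx": 0.0117, "ty": -0.0117, "tz": 0.5233}
  ]
}}

```text
t: 19.35
ee_pos: [0.4083, 0.2972, 0.0016]
ee_rot: [0.001, 1.0, 0.0, -0.003]
contact_force: [-1.1, 0.2, 0.1]
grip_width: 1.001
finger_force: 0.0
```

Emit:
{"name": "steer_hand", "arguments": {
  "rows": [
    {"finger_gap": 0.4},
    {"finger_gap": 0.4},
    {"finger_gap": 0.4},
    {"finger_gap": 0.4},
    {"finger_gap": 0.4}
  ],
  "grip_force": 40
}}

```text
t: 19.85
ee_pos: [0.41, 0.2988, 0.0064]
ee_rot: [-0.001, 1.0, 0.001, 0.002]
contact_force: [-0.8, -1.0, 7.6]
grip_width: 0.592
finger_force: 41.4
```

Emit:
{"name": "steer_hand", "arguments": {
  "rows": [
    {"finger_gap": 0.4},
    {"finger_gap": 0.4, "tz": -0.1333},
    {"finger_gap": 0.4, "tz": -0.2333},
    {"finger_gap": 0.4, "tz": -0.2333},
    {"finger_gap": 0.4, "tz": -0.2333}
  ]
}}

```text
t: 20.35
ee_pos: [0.409, 0.2986, 0.0754]
ee_rot: [-0.0, 1.0, 0.001, 0.001]
contact_force: [-0.4, -0.1, -1.3]
grip_width: 0.589
finger_force: 42.7
```

```bash
python3 -c "
from h import *
go([.603,.2650,.075],np.pi/2)"
```

```text
shift [0.1939 0.0339 0.0008] rz 0.002 level fix [-0.0008 -0.0019  0.0036] j6 1.97
```

To row units: 0.194 m / 0.3 = 0.6467, 0.04 m / 0.3 = 0.1333.

Emit:
{"name": "steer_hand", "arguments": {
  "rows": [
    {"finger_gap": 0.4, "tx": 0.1333, "ty": 0.0167},
    {"finger_gap": 0.4, "tx": 0.2667, "ty": 0.04},
    {"finger_gap": 0.4, "tx": 0.4, "ty": 0.0667},
    {"finger_gap": 0.4, "tx": 0.5333, "ty": 0.09},
    {"finger_gap": 0.4, "tx": 0.6467, "ty": 0.1133}
  ]
}}

```text
t: 20.85
ee_pos: [0.6042, 0.2641, 0.073]
ee_rot: [0.0, 1.0, 0.001, -0.001]
contact_force: [0.1, 0.7, -0.2]
grip_width: 0.588
finger_force: 42.7
```

Emit:
{"name": "steer_hand", "arguments": {
  "rows": [
    {"finger_gap": 0.4, "tz": 0.0333},
    {"finger_gap": 0.4, "tz": 0.1333},
    {"finger_gap": 0.4, "tz": 0.2},
    {"finger_gap": 0.4, "tz": 0.2267},
    {"finger_gap": 0.4, "tz": 0.2267}
  ]
}}

```text
t: 21.35
ee_pos: [0.6017, 0.2648, 0.0063]
ee_rot: [0.0, 1.0, 0.001, -0.001]
contact_force: [-2.4, -1.4, 3.9]
grip_width: 0.585
finger_force: 43.5
```

Emit:
{"name": "steer_hand", "arguments": {
  "rows": [
    {"finger_gap": 0.4, "tz": 0.0033},
    {"finger_gap": 0.4, "tz": 0.0033}
  ]
}}

```text
t: 21.55
ee_pos: [0.6018, 0.2648, 0.0062]
ee_rot: [0.0, 1.0, 0.001, -0.001]
contact_force: [-6.0, -2.3, 10.4]
grip_width: 0.588
finger_force: 44.0
```

The bell is on the shelf. Release, rise and back off, then check everything numerically from the top and wrist cameras.

To row units: -0.06 m / 0.3 = -0.2, -0.02 m / 0.3 = -0.0667.

Emit:
{"name": "steer_hand", "arguments": {
  "rows": [
    {"finger_gap": 0.6, "tz": -0.0033},
    {"finger_gap": 0.8, "tz": -0.0033},
    {"finger_gap": 0.8, "tz": -0.0033},
    {"finger_gap": 0.8, "tz": -0.0667},
    {"finger_gap": 0.8, "tz": -0.2}
  ]
}}

```text
t: 22.05
ee_pos: [0.6012, 0.2644, 0.0629]
ee_rot: [0.001, 1.0, 0.001, -0.003]
contact_force: [0.1, -0.4, 0.1]
grip_width: 0.804
finger_force: 0.0
```

Emit:
{"name": "steer_hand", "arguments": {
  "rows": [
    {"finger_gap": 0.8, "tz": -0.1667},
    {"finger_gap": 0.8, "tx": -0.1, "ty": 0.0667, "tz": -0.3},
    {"finger_gap": 0.8, "tx": -0.2, "ty": 0.1333, "tz": -0.3333},
    {"finger_gap": 0.8, "tx": -0.2, "ty": 0.1333, "tz": -0.3333},
    {"finger_gap": 0.8, "tx": -0.2, "ty": 0.1333, "tz": -0.3333}
  ]
}}

```text
t: 22.55
ee_pos: [0.5429, 0.2246, 0.166]
ee_rot: [-0.0, 1.0, 0.001, 0.0]
contact_force: [0.2, -0.0, -0.8]
grip_width: 0.803
finger_force: 0.0
```

Emit:
{"name": "steer_hand", "arguments": {
  "rows": [
    {"finger_gap": 0.8},
    {"finger_gap": 0.8},
    {"finger_gap": 0.8}
  ]
}}

```text
t: 22.85
ee_pos: [0.5433, 0.225, 0.1648]
ee_rot: [0.0, 1.0, 0.001, -0.001]
contact_force: [0.0, 0.1, -0.0]
grip_width: 0.798
finger_force: 0.0
```

```bash
python3 -c "
from h import *
d=grab('wrist','w13.png');print(pose()[:3,3])
i=d['img'];h=cv2.cvtColor(i,cv2.COLOR_RGB2HSV)
m=(((h[...,1]<70)|(h[...,2]<70))).astype(np.uint8);m[270:]=0
for c in cv2.findContours(m,0,2)[0]:
    if cv2.contourArea(c)>300: print(cv2.boundingRect(c),cv2.contourArea(c))
    else: continue
    b=np.zeros_like(m);cv2.drawContours(b,[c],-1,1,-1)
    k=cv2.findContours(cv2.morphologyEx(b,cv2.MORPH_OPEN,cv2.getStructuringElement(2,(35,35))),0,2)[0]
    for q in k:
        (u,v),r=cv2.minEnclosingCircle(q);print('  round',u,v,r,onz(d,u,v,.022).round(3),onz(d,u,v,.066).round(3))
for n,p in(('bell',(.603,.265,.022)),('cap',(.603,.178,.069)),('steerer',(.603,.178,.04))): print(n,proj(d,p).round(0))
"
```

```text
[0.54326484 0.224992   0.16491297]
(0, 186, 44, 56) 776.5
(218, 79, 80, 101) 5181.5
  round 256.98065185546875 138.46131896972656 40.960716247558594 [0.602 0.266 0.022] [0.604 0.26  0.066]
(356, 0, 84, 187) 10221.5
  round 396.5 87.65760803222656 96.56151580810547 [0.633 0.176 0.022] [0.63  0.184 0.066]
bell [258. 136.]
cap [405. 140.]
steerer [396. 138.]
```

```bash
python3 -c "
from h import *
d=grab('wrist');g=cv2.cvtColor(d['img'],7);y,x=np.where(g[110:170,380:430]>g[125,395:400].mean()+35);print(len(x),x.mean()+380,y.mean()+110,onz(d,x.mean()+380,y.mean()+110,.07))
print(ctrl.hand_in())"
```

```text
359 412.6824512534819 138.07242339832868 [0.60391229 0.17415737 0.07      ]
the job is handed in; nothing more can be done
None
```

The job is handed in with all five parts placed. My last measurements put the bell, seat clamp and hex key inside the limits. The cap looked centred in my last picture, though a rough final check put it about 4 mm off. I don't have the judge's result.

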